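Close the stock case with a folding lid stay

ROBOT

A 6-joint arm with a two-finger parallel gripper is mounted at the origin on a cart in front of the work surface, level with it; the furniture and walls round the work are solid. World frame = base frame: x ahead of the robot, y to its left, z up, the work surface at z = 0. Lengths are in m, angles in rad, forces in N, time in s.
With the tool pointing down it reaches from about 0.325 to 0.775 m from the base axis. Payload 9.3 kg.
Tool frame: the origin (TCP) lies at the centre of the arm's flange, where the gripper is bolted on; the fingertips stand 173 mm ahead of it and the grasp point (between the pads) lies 155 mm ahead of it; z points along the fingers, y is the line along which they close (so a half turn about z gives the same grasp; the last joint's range is limited). The gripper opens to 85 mm and grips with 20 to 120 N. Pads are 22 mm wide; open, the fingers measure 114 mm over their backs; the gripper's body (76 mm by 85 mm) begins 54 mm behind the grasp point. The pads swing forward as they close: fully open they stand 13 mm farther back than shut.
Start: joints at [1.051, 0.259, 0.021, 1.334, 0, 1.418], TCP at [0.197, 0.513, 0.405] pointing down, gripper open.
Joint ranges: [-3.04, 3.04], [-0.91, 1.82], [-1.04, 1.36], [-1.92, 1.95], [-1.52, 1.45], [-3.14, 3.14]. Speed limits (rad/s): [2.22, 2.22, 2.79, 3.14, 3.14, 3.14].

INTERFACE

Orientations are given as [roll, pitch, yaw] about the fixed x, y, z axes, in that order (R = Rz(yaw) Ry(pitch) Rx(roll)).
In Python, from station import * gives the robot as it stands.
- The arm moves only by the tool carry_out, never from a script. Its argument "targets" is a list that holds one entry, the list of rows, each a list of 5 numbers: the gripper command: -1 is fully open, 1 is shut, values between are in proportion, then the shift along the tool's x, y, z in mm, then the turn about the tool's z in rad. A call has 1 to 12 rows; each row is the pose to reach, as a shift and turn from the pose commanded when the call began, along the tool's axes at that moment; what a row does not reach only later rows make up. A row lasts 1/12 s, in which the tool goes at most 41.7 mm and 7.16 degrees, less where a joint would pass 70% of its speed; a pose out of reach is approached as far as the arm can. A call with a gripper value outside its range is refused whole. The fingers move at their own pace and stop on an object; "grip_force" is the grip in N (left out, the last holds). Time passes only in rows, so rows that repeat a pose let the fingers close. It gives the time, the measured TCP pose, the force, the opening and the grip force at its end, in the units of the state.
- sense(): the state, without advancing time (a new reading comes with each control period).
- get_image(name): name is "scene" or "top"; returns (picture, depth): 480x640x3 uint8, red, green, blue; 480x640 float32, m along the optical axis (not along the pixel's ray), 0 where there is no reading.
- get_calibration(name): a dict with "camera_matrix" (3x3 intrinsics, pixels), "view" (4x4, takes a point from world to camera coordinates). Camera axes: x right, y up, looking along -z (the intrinsics and any distortion apply to the point x, -y, -z); pixel columns grow to the right and rows downward; lengths in m; the calibration is good to about 2 mm. A picture is of the moment at which its call begins. get_calibration takes no time and is no camera call.
- hand_in(): hands the job in; it is judged then, once.
The state is a dict: "time": time; "qpos": joint angles; "dq": joint speeds; "joint_efforts": joint torques, N m; "ee_pos": TCP position; "ee_rot": TCP orientation; "wrist_force": force on the tool from outside, world axes, zero at the start; "ft_torque": the same for the moment, N m; "grip_width": finger opening in m; "gripper_force": force on a finger pad.
Only numpy, scipy, OpenCV 4.12 (cv2) and the standard library are available. Lean on these libraries where they do the work, as an engineer would, in place of code of your own. Each camera call takes 0.05 s, during which the arm holds its last target. There are 200 camera calls.

TASK

The wooden stock case on the bench stands open, its lid held up by the folding stay on its side. Lift the stay's knee well past centre by its black knob so that it unlocks, then lower the lid gently without ever letting it drop, and press the front of the lid down until the catch snaps and the lid is fully shut. Leave the tin, the paint pot and the small screwdriver beside the case as they are.

Things in the scene. Friction and masses are not known exactly. Their poses are not given: they have to be found in the camera images.
- case: Open-topped wooden case fixed to the bench, 160 mm deep (its x), 130 mm wide (its y), 90 mm high to the rim, walls 6 mm; three model wagons lie inside. Origin: centre of its underside. Its -x side is the front (towards the robot), +y its left, z up. The lid's hinge axis runs along its y at x = +80 mm, z = 90 mm.
- lid (a joint): Angle of the lid above closed (rad): 0 fully shut, 1.40 when held open by the stay, grows as it opens. The hinge has some friction: above about 1.25 the unlocked lid stays where it is left, below about 1.1 it may fall if not held. At about 0.08 it comes to rest on the spring catch and must be pressed down with about 8 N at the front to snap shut.
- lid_handle (a point): Middle of the lid's steel bar handle: round bar 10 mm thick, 90 mm long along the case's y, held by a rod at either end 32 mm out beyond the lid's front edge in the plane of the lid; 192 mm from the hinge axis and 5 mm above the plane of the lid's underside. Its frame turns with the lid: when the lid is shut, its axes are those of the case. With the lid up the bar is uppermost and can be pinched from above; it can turn between the fingers.
- lid_front (a point): Point on the middle of the lid's upper face, 10 mm behind its front edge and 150 mm from the hinge axis: the place to press. The lid is a wooden board 160 x 130 x 10 mm. Its frame turns with the lid.
- stay_knob (a point): Grip point of the black knob on the knee of the stay, on the case's left (+y) side: a round rod 13 mm thick sticking out sideways along the case's y, graspable over 18 mm either side of this point, its end disc 19 mm wide; this point lies 40 mm outside the case's left face, and 84 mm above the bench when locked. The knob moves on an arc of radius 65 mm about point stay_foot. Axis y is along the knob.
- stay_foot (a point): Fixed pivot axis of the stay's lower bar (65 mm long), level with the middle of the knob in the case's y: x = -30 mm, y = +105 mm, z = 40 mm in the frame of the case. The upper bar, 90 mm long, joins the knee to the side of the lid.
- stay_knee (a joint): Bend of the stay's knee (rad): -0.17 locked (knee sagging towards the rear and down against its stop), 0 at dead centre with both bars in line, positive once the knee has been lifted up and forwards past centre; 2.24 when the lid is shut. Dead centre comes when the knob has gone about 7 mm along its arc, 0.5 after about 28 mm, and the lid starts to come down. Lifting it takes 1 to 3 N. Let go below about 0.2 the knee may drop back.
- hinged_tin: Flat dark green tin, 69 x 99 x 20 mm, lying loose to the front left of the case. Origin: centre of its underside.
- paint_pot: Small red and white paint pot, 26 mm across and 30 mm high, standing loose behind the case. Origin: centre of its underside.
- small_screwdriver: Blue screwdriver 122 mm long and 17 mm thick, lying loose in front of the case. Origin: middle of its underside.

How it is judged:
By the outcome, as a careful person would: the job done as asked, in the order asked, and still so for the second after the job is handed in, with the robot touching nothing.
It also fails if it takes over 64 s, if anything falls off the work surface, if the arm or the gripper's body presses on something with over 40 N, if the wrist force passes 120 N, or if a joint passes its speed limit or range.

## Working session

There is one attempt and no reset: what is moved stays moved. The work goes in short steps, Python scripts to look and compute and a tool call to move; the robot and the scene stay as the last step left them, time stands still between calls to the robot, and variables do not carry over. Pictures are saved under pics/ and viewed, at most 10 in all, crops included, and the job is handed in when it is done.

Besides the shell and the picture viewer there is one more tool, called as name(argument=value, ...) on one line, values as JSON. carry_out: Moves the arm, as the interface text tells. Its arguments: {"type":"object","properties":{"targets":{"type":"array"},"grip_force":{"type":"number"}},"required":["targets"]}

```bash
mkdir -p pics; cat > h.py <<'E'
from station import *
import numpy as np, cv2
def snap(n,f):
    im,d=get_image(n); cv2.imwrite(f'pics/{f}.png',im[:,:,::-1]); np.save(f'pics/{f}.npy',d); return im,d
def cloud(n,d):
    c=get_calibration(n); K=np.array(c['camera_matrix']); V=np.array(c['view'])
    v,u=np.mgrid[:d.shape[0],:d.shape[1]]
    x=(u-K[0,2])/K[0,0]*d; y=(v-K[1,2])/K[1,1]*d
    P=np.stack([x,-y,-d,np.ones_like(d)],-1)
    return (P@np.linalg.inv(V).T)[...,:3]
E
python3 - <<'E'
from h import *
for n in('scene','top'):
    snap(n,n+'0'); c=get_calibration(n); print({k:np.round(v,3).tolist() for k,v in c.items()})
s=sense(); print(s)
E
```

```text
{'camera_matrix': [[464.547, 0.0, 315.194], [0.0, 464.547, 246.37], [0.0, 0.0, 1.0]], 'view': [[0.619, -0.785, 0.0, -0.426], [0.338, 0.267, 0.902, -0.312], [-0.709, -0.559, 0.431, -0.63], [0.0, 0.0, 0.0, 1.0]]}
{'camera_matrix': [[553.87, 0.0, 318.238], [0.0, 553.87, 236.888], [0.0, 0.0, 1.0]], 'view': [[-0.06, -0.998, -0.002, -0.089], [0.977, -0.059, 0.203, -0.582], [-0.203, 0.01, 0.979, -0.978], [0.0, 0.0, 0.0, 1.0]]}
{'time': 0.1, 'qpos': array([ 1.05140969e+00,  2.59146433e-01,  2.08470494e-02,  1.33373700e+00,
       -2.21574701e-05,  1.41820624e+00]), 'dq': array([-5.46199280e-04, -4.02109098e-04,  4.69469676e-04,  5.29043998e-04,
       -1.27231990e-03,  6.36260822e-06]), 'joint_efforts': array([ 5.72963065e-03, -5.56691086e+01,  3.45074308e+01,  1.16141903e-02,
       -2.60408269e-04,  6.07753600e-05]), 'ee_pos': array([0.19722232, 0.51337131, 0.40412448]), 'ee_rot': array([-3.14036364e+00, -1.66586398e-04,  2.77479602e+00]), 'wrist_force': array([0.58857653, 0.11459113, 0.07844976]), 'ft_torque': array([ 0.04052778,  0.04387558, -0.0330382 ]), 'gripper_force': 0.0, 'grip_width': 0.08563230811135458}
```

View pics/scene0.png

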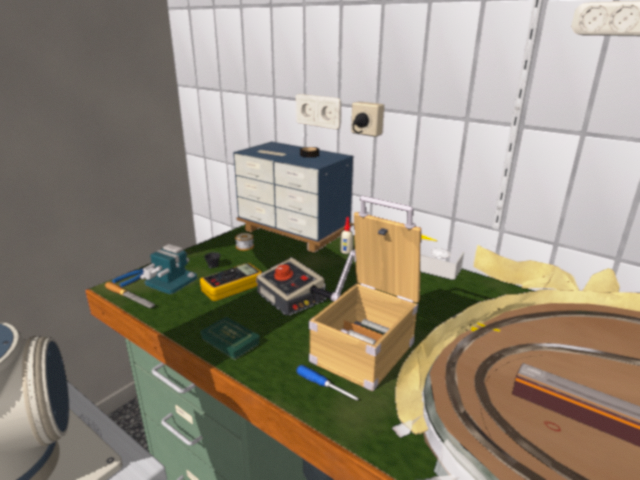

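View pics/top0.png

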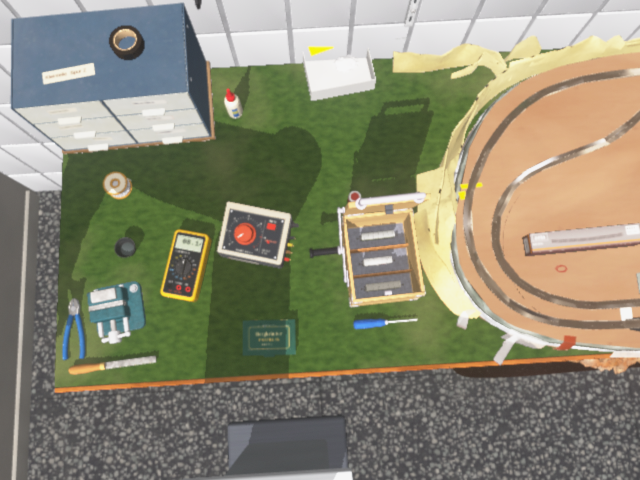

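The scene view shows the case with its open lid at about (365,330), the lid handle at (387,207) and the stay at about (343,280). In the top view the case rim runs from (345,215) to (425,300), the knob is at about (325,252), and the handle at (390,200). The tin is at (268,337), the screwdriver at (385,322) and the pot at (355,197).

```bash
python3 - <<'E'
from h import *
d=np.load('pics/top0.npy'); P=cloud('top',d); im=cv2.imread('pics/top0.png')
c=im[170:340,230:450]; cv2.imwrite('pics/c1.png',cv2.resize(c,None,fx=3.5,fy=3.5,interpolation=cv2.INTER_CUBIC))
# rim: points z 0.08..0.1 in the region
S=P[170:340,300:450].reshape(-1,3)
m=(abs(S[:,2]-.09)<.004); r=S[m]; r=r[(r[:,1]<0.1)]
print(m.sum(), cv2.minAreaRect((r[:,:2]*1000).astype(np.float32)))
print('knob rows')
for v in range(246,260,2): print(v,[tuple(np.round(P[v,u]*1000).astype(int).tolist()) for u in range(308,346,4)])
print('handle')
for v in range(190,210,2): print(v,[tuple(np.round(P[v,u]*1000).astype(int).tolist()) for u in range(352,428,12)])
ds=np.load('pics/scene0.npy'); Q=cloud('scene',ds); i2=cv2.imread('pics/scene0.png')
cv2.imwrite('pics/c2.png',cv2.resize(i2[190:400,290:430],None,fx=2.8,fy=2.8,interpolation=cv2.INTER_CUBIC))
E
```

```text
1016 ((531.10498046875, -205.40371704101562), (163.71339416503906, 197.1586151123047), 2.7336266040802)
knob rows
246 [(572, -103, -2), (571, -111, 0), (571, -119, -3), (570, -127, -4), (569, -135, -1), (570, -143, -5), (568, -150, 0), (552, -155, 82), (551, -162, 86), (560, -172, 36)]
248 [(568, -103, -3), (551, -111, 83), (566, -119, -1), (550, -125, 86), (550, -133, 84), (549, -140, 87), (365, -113, 1076), (547, -154, 90), (547, -162, 90), (558, -172, 29)]
250 [(563, -103, -1), (546, -111, 88), (546, -118, 87), (546, -125, 88), (545, -132, 89), (545, -140, 88), (545, -147, 86), (544, -154, 87), (544, -161, 87), (543, -169, 88)]
252 [(560, -102, -3), (543, -111, 88), (543, -118, 86), (541, -125, 91), (541, -132, 89), (540, -139, 92), (541, -147, 85), (541, -154, 86), (540, -161, 86), (540, -169, 83)]
254 [(556, -102, -4), (539, -110, 90), (539, -118, 85), (539, -125, 86), (539, -132, 80), (553, -142, -1), (553, -150, -5), (552, -157, -4), (552, -165, -2), (538, -169, 77)]
256 [(551, -102, -2), (535, -110, 89), (551, -118, -3), (550, -126, 1), (551, -134, -7), (550, -141, -5), (548,
[... 823 characters left out ...]
81, -246, 284), (581, -264, 281), (589, -290, 244)]
200 [(653, -195, 27), (582, -193, 282), (580, -210, 283), (580, -228, 280), (579, -246, 280), (587, -270, 246), (590, -293, 229)]
202 [(589, -177, 246), (578, -192, 283), (578, -210, 280), (586, -233, 245), (586, -252, 241), (592, -276, 216), (641, -336, 24)]
204 [(586, -177, 245), (577, -193, 277), (584, -214, 245), (587, -235, 228), (593, -259, 201), (599, -283, 174), (638, -337, 19)]
206 [(583, -177, 245), (581, -195, 248), (589, -218, 215), (583, -235, 231), (602, -266, 156), (608, -292, 125), (633, -335, 22)]
208 [(585, -178, 227), (591, -200, 198), (596, -223, 172), (580, -234, 231), (610, -273, 109), (614, -299, 87), (630, -336, 19)]
```

View pics/c1.png

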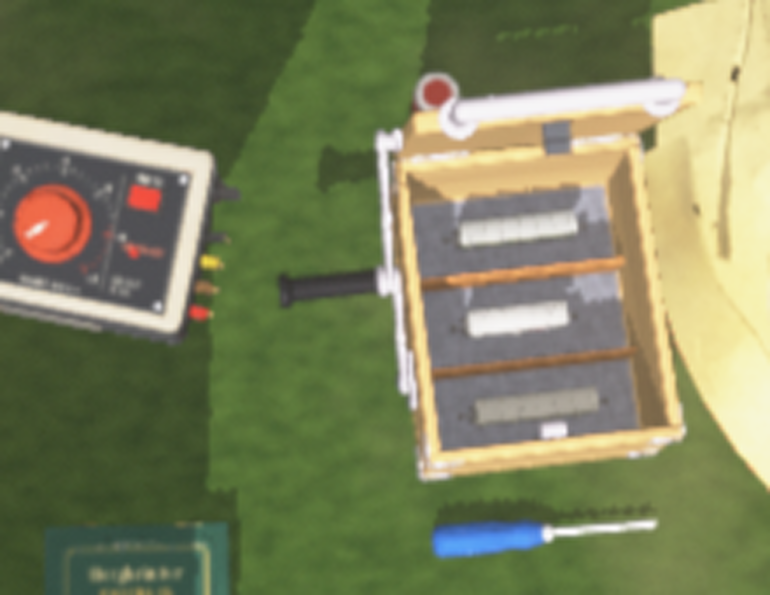

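View pics/c2.png

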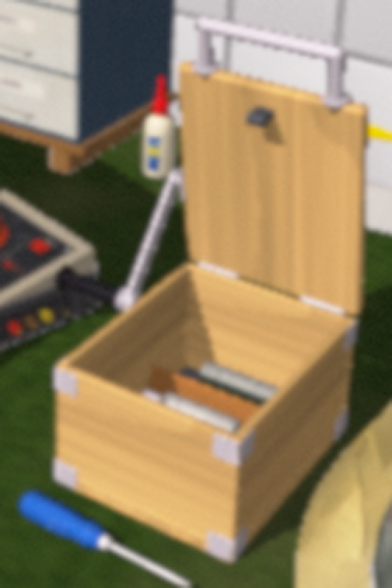

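```bash
python3 - <<'E'
from h import *
from scipy.spatial import cKDTree
P=cloud('top',np.load('pics/top0.npy'))
S=P[185:320,300:450].reshape(-1,3)
h=S[(S[:,2]>.268)&(S[:,2]<.3)]; print('handle',len(h),h.mean(0),h.min(0),h.max(0)); 
p=np.polyfit(h[:,1],h[:,0],1); print('yaw from handle',-np.arctan(p[0]))
Q=P[240:262,306:341].reshape(-1,3); k=Q[(Q[:,2]>.07)&(Q[:,2]<.1)&(Q[:,1]>-.143)]
print('knob',len(k),k.mean(0),k.min(0),k.max(0)); p=np.polyfit(k[:,1],k[:,0],1); print('yaw knob',-np.arctan(p[0]))
# rim fit: outer edge lines, points z~.09 belonging to rim frame
from scipy.optimize import minimize
r=S[(abs(S[:,2]-.09)<.005)&(S[:,1]<-.175)&(S[:,1]>-.34)&(S[:,0]<.62)]
def cost(q):
    x,y,t=q;c,s=np.cos(t),np.sin(t);dx,dy=r[:,0]-x,r[:,1]-y
    a=c*dx+s*dy;b=-s*dx+c*dy
    A=abs(a)-.077;B=abs(b)-.062
    dd=np.where((A>0)&(B>0),np.hypot(A,B),np.maximum(A,B)) ; return np.minimum(abs(dd),.01).sum()
best=min((minimize(cost,[.53+i*.01,-.235+j*.01,.08],method='Nelder-Mead') for i in(-1,0,1) for j in(-1,0,1)),key=lambda o:o.fun)
print('case',best.x,best.fun/len(r),len(r))
x,y,t=best.x;R=np.array([[np.cos(t),-np.sin(t)],[np.sin(t),np.cos(t)]])
for n,v in dict(foot=(-.03,.105),knob=(-.03+.065*np.sqrt(1-(44/65)**2),.105),handle=(.0523,0),front=(-.07,0)).items(): print(n,R@v+[x,y])
E
```

```text
handle 441 [ 0.5827703  -0.23452467  0.28143053] [ 0.57670704 -0.28437649  0.26844776] [ 0.59021594 -0.18593628  0.28649289]
yaw from handle 0.047656051142682045
knob 150 [ 0.54328994 -0.12341746  0.08709482] [ 0.53467303 -0.14188486  0.07976036] [ 0.55145751 -0.10647476  0.09261076]
yaw knob 0.08191596720863614
case [ 0.53156888 -0.23866986  0.04432741] 0.0017665683542622504 896
foot [ 0.4969455  -0.13510238]
knob [ 0.544742  -0.1329823]
handle [ 0.58381751 -0.23635229]
front [ 0.46163765 -0.24177176]
```

```bash
cat >> h.py <<'E'
CX,CY,CT=.5312,-.2380,.047
def c2w(x,y,z=0):
    c,s=np.cos(CT),np.sin(CT); return np.array([CX+c*x-s*y,CY+s*x+c*y,z])
def shift(p,yaw=None):
    "tool shift (mm) and turn from the present pose to world TCP p"
    s=sense(); y=s['ee_rot'][2]; c,n=np.cos(y),np.sin(y); d=(np.array(p)-s['ee_pos'])*1000
    t=0 if yaw is None else y-yaw
    return np.round([c*d[0]+n*d[1], n*d[0]-c*d[1], -d[2], t*1000]).tolist()
def lidpt(th,r=.192,h=.005):  # case x,z
    return np.array([.08-r*np.cos(th)+h*np.sin(th), .09+r*np.sin(th)+h*np.cos(th)])
E
python3 - <<'E'
from h import *
from scipy.optimize import brentq
print(shift([.544,-.126,.404],np.pi/2+CT), shift([.544,-.126,.239],np.pi/2+CT))
F=np.array([-.03,.04]);H=np.array([.08,.09])
a0=np.arcsin(44/65)
A0=F+.065*np.array([np.cos(a0),np.sin(a0)])+.09*np.array([np.cos(a0+.17),np.sin(a0+.17)])
v=A0-H; 
def att(th): 
    d=1.4-th; c,s=np.cos(d),np.sin(d); return H+np.array([c*v[0]-s*v[1],s*v[0]+c*v[1]])  # towards -x as th falls
def knee(th):
    D=np.linalg.norm(att(th)-F); k=np.arccos((D*D-.065**2-.09**2)/(2*.065*.09)); 
    al=np.arctan2(*(att(th)-F)[::-1]); low=al+np.arctan2(.09*np.sin(k),.065+.09*np.cos(k)); return k,low
for th in [1.4,1.38,1.35,1.3,1.25,1.2,1.1,.8,.4,0]:
    k,l=knee(th); print(th,round(k,2),'arc',round(65*(l-a0)),'knob rel',np.round(65*(np.array([np.cos(l)-np.cos(a0),np.sin(l)-np.sin(a0)]))))
E
```

```text
[-553.0, -472.0, 0.0, 1157.0] [-553.0, -472.0, 165.0, 1157.0]
1.4 0.17 arc 13 knob rel [-10.   9.]
1.38 0.28 arc 18 knob rel [-13.  11.]
1.35 0.4 arc 22 knob rel [-18.  14.]
1.3 0.55 arc 29 knob rel [-24.  16.]
1.25 0.66 arc 34 knob rel [-29.  18.]
1.2 0.77 arc 39 knob rel [-33.  19.]
1.1 0.94 arc 48 knob rel [-42.  21.]
0.8 1.39 arc 69 knob rel [-63.  19.]
0.4 1.87 arc 91 knob rel [-83.  11.]
0 2.26 arc 104 knob rel [-93.   3.]
```

carry_out(targets=[[[-1, -40, -35, 0, 0.1], [-1, -70, -60, 0, 0.2], [-1, -100, -86, 0, 0.3], [-1, -130, -112, 0, 0.4], [-1, -160, -138, 0, 0.5], [-1, -190, -164, 0, 0.6], [-1, -220, -190, 0, 0.7], [-1, -250, -215, 0, 0.8], [-1, -280, -241, 0, 0.9], [-1, -310, -267, 0, 1.0], [-1, -340, -292, 0, 1.1], [-1, -370, -318, 0, 1.157]]], grip_force=30)

```text
time: 1.1
ee_pos: [0.429, 0.0819, 0.4047]
ee_rot: [3.141, -0.0, 1.612]
wrist_force: [1.0, 1.1, 0.0]
grip_width: 0.0856
gripper_force: 0.0
```

```bash
python3 -c "
from h import *
s=sense();print(s['time'],s['ee_pos'],s['ee_rot'],s['qpos'])
print(shift([.544,-.126,.404],np.pi/2+CT))"
```

```text
1.1 [0.42895527 0.08192911 0.40468429] [ 3.14147997e+00 -6.46018949e-05  1.61209954e+00] [-3.91641509e-03  6.49177392e-02 -2.18559724e-01  1.28720922e+00
  6.96294685e-05  1.52557670e+00]
[-213.0, 106.0, 1.0, -6.0]
```

carry_out(targets=[[[-1, -30, 15, 0, 0], [-1, -60, 30, 0, 0], [-1, -90, 45, 0, 0], [-1, -120, 60, 0, 0], [-1, -150, 75, 0, 0], [-1, -180, 90, 0, 0], [-1, -200, 100, 0, 0], [-1, -213, 106, 15, 0], [-1, -213, 106, 45, 0], [-1, -213, 106, 75, 0], [-1, -213, 106, 90, 0], [-1, -213, 106, 90, 0]]])

```text
time: 2.1
ee_pos: [0.5436, -0.1238, 0.3108]
ee_rot: [-3.135, -0.003, 1.617]
wrist_force: [-0.2, 0.2, -0.3]
grip_width: 0.0855
gripper_force: 0.0
```

```bash
python3 -c "
from h import *
s=sense();print(s['time'],s['ee_pos'],s['ee_rot'])
print(shift([.544,-.126,.239],np.pi/2+CT))
im,d=snap('top','t1')
cv2.imwrite('pics/c3.png',cv2.resize(im[170:340,230:450,::-1],None,fx=3.5,fy=3.5))"
```

```text
2.1 [ 0.54360502 -0.12379029  0.31082551] [-3.13539591e+00 -2.79896335e-03  1.61741194e+00]
[-2.0, 0.0, 72.0, -0.0]
```

View pics/c3.png

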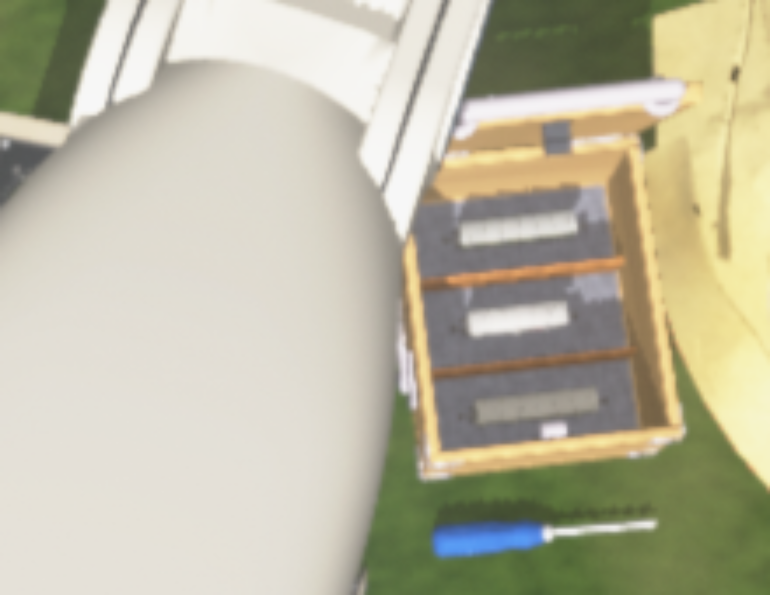

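The arm hides the knob from above; the lid at (570,100) and the screwdriver at (500,535) are untouched. I'll descend now.

carry_out(targets=[[[-1, -1, 0, 20, 0], [-1, -1, 0, 40, 0], [-1, -1, 0, 60, 0], [-1, -1, 0, 70, 0], [-1, -1, 0, 70, 0], [0, -1, 0, 70, 0], [0.5, -1, 0, 70, 0], [1, -1, 0, 70, 0], [1, -1, 0, 70, 0], [1, -1, 0, 70, 0], [1, -1, 0, 70, 0], [1, -1, 0, 70, 0]]], grip_force=30)

```text
time: 3.15
ee_pos: [0.5437, -0.1249, 0.2452]
ee_rot: [-3.14, 0.001, 1.618]
wrist_force: [-6.2, -1.2, 7.5]
grip_width: 0.012
gripper_force: 29.6
```

```bash
python3 -c "
from h import *
s=sense();print(s)
im,d=snap('scene','s1')
cv2.imwrite('pics/c4.png',cv2.resize(im[170:400,250:450,::-1],None,fx=2.6,fy=2.6))"
```

```text
{'time': 3.15, 'qpos': array([-0.37595381,  0.36590314, -0.24728329,  0.95916871, -0.00130496,
        1.14806088]), 'dq': array([ 0.00166126,  0.00065826, -0.00453727, -0.00219581,  0.00073569,
        0.00015107]), 'joint_efforts': array([  1.27616521, -55.62901497,  31.44330382,  -2.55416706,
         0.9291742 ,   0.0571087 ]), 'ee_pos': array([ 0.54370006, -0.12490691,  0.24519566]), 'ee_rot': array([-3.13963568e+00,  5.50566962e-04,  1.61757952e+00]), 'wrist_force': array([-6.20687611, -1.22605156,  7.5192995 ]), 'ft_torque': array([-0.11695225,  1.37355023,  0.07929165]), 'gripper_force': 29.638220965862274, 'grip_width': 0.011978573027512743}
```

View pics/c4.png

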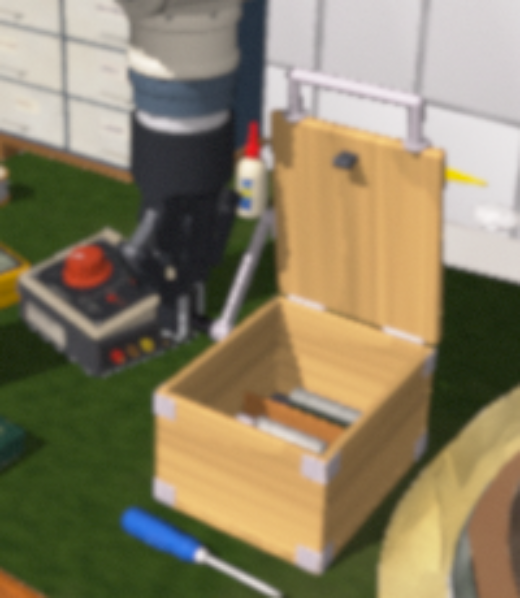

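The fingers hold the knob at 12 mm opening, at about (195,300) in the crop, and the lid still stands. Next I'll lift along the arc.

carry_out(targets=[[[1, 0, -2, -2, 0], [1, 0, -4, -4, 0], [1, 0, -6, -6, 0], [1, 0, -8, -7, 0], [1, 0, -10, -9, 0], [1, 0, -12, -10, 0], [1, 0, -14, -12, 0], [1, 0, -16, -13, 0], [1, 0, -18, -14, 0], [1, 0, -20, -15, 0], [1, 0, -20, -15, 0]]])

```text
time: 4.12
ee_pos: [0.525, -0.1259, 0.261]
ee_rot: [3.138, 0.001, 1.618]
wrist_force: [4.9, 1.7, 4.9]
grip_width: 0.0118
gripper_force: 29.6
```

```bash
cat > lid.py <<'E'
from h import *
import sys
im,d=snap('scene',sys.argv[1]); P=cloud('scene',d)
# lid angle from plane of points in case frame above rim
c,s=np.cos(CT),np.sin(CT); X=P[...,0]-CX;Y=P[...,1]-CY
x=c*X+s*Y; y=-s*X+c*Y; z=P[...,2]
m=(abs(y)<.055)&(z>.10)&(np.hypot(x-.08,z-.09)<.155)&(np.hypot(x-.08,z-.09)>.04)&(x<.1)&(d>0)
th=np.arctan2(z[m]-.09,.08-x[m]); print('lid',m.sum(),np.median(th),np.percentile(th,[10,90]))
h=(abs(y)<.04)&(abs(np.hypot(x-.08,z-.09)-.192)<.009)&(z>.1)&(d>0)
if h.sum(): print('handle',h.sum(),np.median(x[h]),np.median(z[h]),np.median(np.arctan2(z[h]-.09,.08-x[h])))
s=sense(); print(s['time'],s['ee_pos'],s['wrist_force'],s['grip_width'])
E
python3 lid.py s2
```

```text
lid 2751 1.336228862144651 [1.31338419 1.34907755]
handle 264 0.037699246783351084 0.27879859888658126 1.3493693767115422
4.1667 [ 0.52504109 -0.12585048  0.26099133] [5.06482297 1.67170232 5.96654274] 0.01162118540169788
```

carry_out(targets=[[[1, 0, -2, -1, 0], [1, 0, -4, -2, 0], [1, 0, -6, -2, 0], [1, 0, -8, -3, 0], [1, 0, -8, -3, 0], [1, 0, -8, -3, 0]]])

```text
time: 4.67
ee_pos: [0.5176, -0.1262, 0.2648]
ee_rot: [3.136, 0.001, 1.618]
wrist_force: [6.3, 3.3, 11.4]
grip_width: 0.0114
gripper_force: 29.7
```

```bash
python3 lid.py s3
```

```text
lid 2603 1.2729100710256402 [1.251306   1.28521202]
handle 261 0.026281286783991345 0.2760116382308043 1.287466968595484
4.7167 [ 0.5176373  -0.12621382  0.26478432] [ 5.85987949  3.78231953 11.26556931] 0.011666404813136797
```

carry_out(targets=[[[0.6, 0, 0, -2, 0], [0.2, 0, 0, -2, 0], [-0.2, 0, 0, -2, 0], [-0.4, 0, 0, -2, 0], [-0.4, 0, 0, -4, 0], [-0.4, 0, 0, -15, 0], [-0.4, 0, 0, -35, 0], [-0.4, 0, 0, -65, 0], [-0.4, 0, 0, -95, 0], [-0.4, 0, 0, -125, 0], [-0.4, 0, 0, -155, 0], [-0.4, 0, 0, -185, 0]]])

```text
time: 5.72
ee_pos: [0.5161, -0.1261, 0.4492]
ee_rot: [-3.141, -0.0, 1.618]
wrist_force: [0.5, 0.5, -0.1]
grip_width: 0.0598
gripper_force: 0.0
```

```bash
python3 lid.py s4; python3 -c "
from h import *
P=cloud('top',snap('top','t4')[1]);S=P[185:330,300:450].reshape(-1,3)
h=S[(S[:,2]>.262)&(S[:,2]<.295)&(S[:,1]<-.18)];print(len(h),h.mean(0),h.min(0),h.max(0))
for th in(1.26,1.28,1.3):
  x,z=lidpt(th);print(th,c2w(x,0,z))
x,z=lidpt(1.28);print(shift(c2w(x,0,z+.155+.07)))"
```

```text
lid 2589 1.2717098284752686 [1.25078117 1.28411187]
handle 261 0.02626531091332188 0.27586000235787916 1.2881176089592963
5.7667 [ 0.51626322 -0.12618886  0.45486594] [-1.19425499 -0.18923041  2.4458703 ] 0.05986675092023459
388 [ 0.56191302 -0.24216067  0.27716229] [ 0.55562676 -0.28593991  0.27047625] [ 0.56953722 -0.19714102  0.28183738]
1.26 [ 0.55721485 -0.2367764   0.27433043]
1.28 [ 0.56090792 -0.2366027   0.27537262]
1.3 [ 0.56462107 -0.23642805  0.27634067]
[-112.0, 39.0, -48.0, 0.0]
```

Knee unlocked and the lid holds at about 1.28. Now to the handle.

carry_out(targets=[[[-0.4, 0, 0, -25, 0], [-0.4, 0, 0, -48, 0], [-0.4, -25, 8, -48, 0], [-0.4, -50, 17, -48, 0], [-0.4, -75, 26, -48, 0], [-0.4, -100, 35, -48, 0], [-0.4, -112, 39, -48, 0], [-0.4, -112, 39, -48, 0]]])

```text
time: 6.48
ee_pos: [0.5617, -0.239, 0.4933]
ee_rot: [-3.139, -0.001, 1.616]
wrist_force: [0.0, 0.5, 0.0]
grip_width: 0.0598
gripper_force: 0.0
```

```bash
python3 lid.py s5; python3 -c "
from h import *
s=sense();print(s['ee_pos'],s['ee_rot'])
x,z=lidpt(1.28);print(shift(c2w(x,0,z+.155),np.pi/2+CT))"
```

```text
lid 2601 1.2716290917604134 [1.25023231 1.28394888]
handle 262 0.02608146100190381 0.2761367526665916 1.2863231941178834
6.5333 [ 0.5611787  -0.23759053  0.49387072] [-0.53344818  0.16849601 -0.03055717] 0.0597952125138106
[ 0.5611787  -0.23759053  0.49387072] [-3.13920786e+00 -1.46532534e-03  1.61608509e+00]
[1.0, -0.0, 63.0, -2.0]
```

carry_out(targets=[[[-0.4, 0, 0, 20, 0], [-0.4, 0, 0, 40, 0], [-0.4, 0, 0, 55, 0], [-0.4, 0, 0, 62, 0], [-0.4, 0, 0, 62, 0], [0.1, 0, 0, 62, 0], [0.5, 0, 0, 62, 0], [0.7, 0, 0, 62, 0], [1, 0, 0, 62, 0], [1, 0, 0, 62, 0], [1, 0, 0, 62, 0], [1, 0, 0, 62, 0]]], grip_force=30)

```text
time: 7.53
ee_pos: [0.5607, -0.2363, 0.4345]
ee_rot: [3.141, 0.001, 1.618]
wrist_force: [-0.8, 0.4, 5.7]
grip_width: 0.0087
gripper_force: 29.4
```

```bash
python3 lid.py s6; python3 -c "
from h import *
x0,z0=lidpt(1.28)
for th in np.arange(1.28,0.05,-.06):
  x,z=lidpt(th);print(round(th,2),round((x-x0)*1000),round((z0-z)*1000),end=' | ')"
```

```text
lid 2589 1.2685234296949328 [1.24638633 1.28088492]
handle 319 0.02454676095803582 0.2749060271067691 1.2778606163187138
7.5833 [ 0.56069892 -0.23628257  0.43446775] [-0.83466207  0.64581139  4.96507373] 0.008562425197844966
1.28 0 0 | 1.22 -11 3 | 1.16 -22 7 | 1.1 -32 12 | 1.04 -43 17 | 0.98 -53 23 | 0.92 -62 30 | 0.86 -71 37 | 0.8 -80 44 | 0.74 -88 52 | 0.68 -96 61 | 0.62 -103 70 | 0.56 -110 79 | 0.5 -116 89 | 0.44 -121 99 | 0.38 -126 110 | 0.32 -130 120 | 0.26 -134 131 | 0.2 -137 142 | 0.14 -139 154 | 0.08 -141 165 |
```

carry_out(targets=[[[1, 0, -5, 1, 0], [1, 0, -11, 3, 0], [1, 0, -16, 5, 0], [1, 0, -22, 7, 0], [1, 0, -27, 9, 0], [1, 0, -32, 12, 0], [1, 0, -38, 14, 0], [1, 0, -43, 17, 0], [1, 0, -48, 20, 0], [1, 0, -53, 23, 0], [1, 0, -58, 26, 0], [1, 0, -62, 30, 0]]])

```text
time: 8.58
ee_pos: [0.498, -0.2393, 0.4038]
ee_rot: [-3.141, 0.001, 1.618]
wrist_force: [-7.2, -1.2, 10.9]
grip_width: 0.0085
gripper_force: 30.9
```

```bash
python3 lid.py s7
```

```text
lid 1395 0.8987553338470654 [0.87659485 0.90668087]
handle 338 -0.03851707048526683 0.24493576736234388 0.9157142157330951
8.6333 [ 0.49739058 -0.23927827  0.40316981] [-3.81622593 -3.75115316  3.12081264] 0.008512813947148111
```

carry_out(targets=[[[1, 0, -5, 3, 0], [1, 0, -9, 7, 0], [1, 0, -14, 10, 0], [1, 0, -18, 14, 0], [1, 0, -22, 18, 0], [1, 0, -26, 22, 0], [1, 0, -30, 26, 0], [1, 0, -34, 31, 0], [1, 0, -38, 35, 0], [1, 0, -41, 40, 0], [1, 0, -45, 44, 0], [1, 0, -48, 49, 0]]])

```text
time: 9.63
ee_pos: [0.4506, -0.2414, 0.3542]
ee_rot: [3.141, -0.0, 1.618]
wrist_force: [-1.2, -4.2, 0.8]
grip_width: 0.0086
gripper_force: 30.4
```

```bash
python3 lid.py s8
```

```text
lid 113 0.5239374920912714 [0.461393   0.71231461]
handle 440 -0.08243037576421111 0.19904102606875407 0.5914484146563805
9.6833 [ 0.45015775 -0.24144754  0.35332988] [-0.19200609 -5.46602801 -1.41885107] 0.008603365175060393
```

carry_out(targets=[[[1, 0, -3, 5, 0], [1, 0, -6, 10, 0], [1, 0, -8, 15, 0], [1, 0, -11, 20, 0], [1, 0, -14, 25, 0], [1, 0, -16, 31, 0], [1, 0, -18, 36, 0], [1, 0, -20, 41, 0], [1, 0, -22, 46, 0], [1, 0, -24, 52, 0], [1, 0, -25, 57, 0], [1, 0, -27, 63, 0]]])

```text
time: 10.68
ee_pos: [0.4239, -0.2427, 0.2912]
ee_rot: [3.141, 0.0, 1.618]
wrist_force: [0.6, -3.9, -0.6]
grip_width: 0.0084
gripper_force: 31.3
```

carry_out(targets=[[[1, 0, -1, 4, 0], [1, 0, -1, 8, 0], [1, 0, -2, 12, 0], [1, 0, -3, 16, 0], [1, 0, -3, 19, 0], [1, 0, -4, 21, 0], [1, 0, -4, 23, 0], [1, 0, -4, 23, 0]]])

```text
time: 11.35
ee_pos: [0.4199, -0.2429, 0.2683]
ee_rot: [-3.141, -0.0, 1.618]
wrist_force: [-0.5, -3.5, -1.9]
grip_width: 0.0087
gripper_force: 31.3
```

```bash
python3 lid.py s9
```

```text
lid 1446 0.18214648860435678 [0.14732822 0.26623033]
handle 398 -0.1070718172801719 0.12320717448804896 0.17652515324506207
11.4 [ 0.41995721 -0.24287302  0.26846906] [-1.26969301 -3.47557364 -0.83509373] 0.008676818816261114
```

carry_out(targets=[[[1, 0, 0, 1, 0], [1, 0, 0, 2, 0], [1, 0, 0, 2, 0], [1, 0, 0, 2, 0]]])

```text
time: 11.73
ee_pos: [0.4198, -0.2428, 0.2667]
ee_rot: [-3.141, -0.0, 1.618]
wrist_force: [-3.5, -3.0, 0.9]
grip_width: 0.0088
gripper_force: 31.5
```

carry_out(targets=[[[1, 0, 0, 1, 0], [1, 0, 0, 2, 0], [1, 0, 0, 2, 0], [1, 0, 0, 2, 0]]])

```text
time: 12.07
ee_pos: [0.4197, -0.2428, 0.2649]
ee_rot: [-3.141, 0.0, 1.618]
wrist_force: [-4.5, -2.9, 2.9]
grip_width: 0.0083
gripper_force: 31.9
```

carry_out(targets=[[[1, 0, 0, 1, 0], [1, 0, 0, 2, 0], [1, 0, 0, 2, 0], [1, 0, 0, 2, 0]]])

```text
time: 12.4
ee_pos: [0.4196, -0.2429, 0.263]
ee_rot: [-3.141, 0.0, 1.618]
wrist_force: [-5.6, -2.8, 4.1]
grip_width: 0.0086
gripper_force: 32.1
```

```bash
python3 - <<'E'
from h import *
im,d=snap('scene','s10'); P=cloud('scene',d)
c,s=np.cos(CT),np.sin(CT); X=P[...,0]-CX;Y=P[...,1]-CY
x=c*X+s*Y; y=-s*X+c*Y; z=P[...,2]
m=(abs(y)<.06)&(z>.085)&(z<.13)&(x<.07)&(x>-.078)&(d>0)
print(m.sum(),np.polyfit(x[m],z[m],1),np.polyval(np.polyfit(x[m],z[m],1),.08))
cv2.imwrite('pics/c5.png',cv2.resize(im[170:400,250:450,::-1],None,fx=2.6,fy=2.6))
E
```

```text
2118 [-0.0431372   0.10339666] 0.09994568215657118
```

View pics/c5.png

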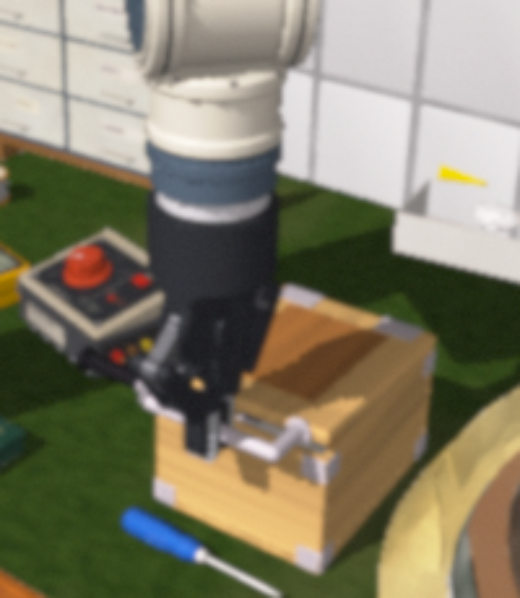

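The lid is nearly down (slope about 0.04, handle at (265,445)); the tin, screwdriver and other things are undisturbed. I'll press on gently.

carry_out(targets=[[[1, 0, 0, 1, 0], [1, 0, 0, 2, 0], [1, 0, 0, 3, 0], [1, 0, 0, 4, 0], [1, 0, 0, 5, 0], [1, 0, 0, 5, 0], [1, 0, 0, 5, 0]]])

```text
time: 13.03
ee_pos: [0.4194, -0.2429, 0.2573]
ee_rot: [-3.14, -0.0, 1.617]
wrist_force: [-5.7, -2.4, -1.9]
grip_width: 0.0087
gripper_force: 31.6
```

carry_out(targets=[[[1, 0, 0, 1, 0], [1, 0, 0, 2, 0], [1, 0, 0, 2, 0], [0.7, 0, 0, 2, 0], [0.45, 0, 0, 2, 0], [0.45, 0, 0, 2, 0], [0.45, 0, 0, 2, 0], [0.45, 0, 0, -10, 0], [0.45, 0, 0, -30, 0], [0.45, 0, 0, -50, 0], [0.8, 0, 0, -60, 0], [1, 0, 0, -60, 0]]])

```text
time: 14.03
ee_pos: [0.4204, -0.243, 0.3199]
ee_rot: [3.138, 0.002, 1.618]
wrist_force: [-0.0, 0.5, 0.8]
grip_width: 0.0007
gripper_force: 0.0
```

```bash
python3 - <<'E'
from h import *
im,d=snap('scene','s11'); P=cloud('scene',d)
c,s=np.cos(CT),np.sin(CT); X=P[...,0]-CX;Y=P[...,1]-CY
x=c*X+s*Y; y=-s*X+c*Y; z=P[...,2]
m=(abs(y)<.06)&(z>.085)&(z<.12)&(x<.07)&(x>-.078)&(d>0)
print(m.sum(),np.polyfit(x[m],z[m],1))
s=sense();print(s['ee_pos'],s['wrist_force'],shift(c2w(-.07,0,.1+.173+.01),np.pi/2+CT))
E
```

```text
2874 [0.00251759 0.09883958]
[ 0.42018887 -0.24289628  0.3184894 ] [ 0.18079225 -0.01068356 -0.47262049] [-0.0, 41.0, 35.0, 0.0]
```

carry_out(targets=[[[1, 0, 15, 0, 0], [1, 0, 30, 0, 0], [1, 0, 41, 0, 0], [1, 0, 41, 15, 0], [1, 0, 41, 30, 0], [1, 0, 41, 38, 0], [1, 0, 41, 42, 0], [1, 0, 41, 45, 0], [1, 0, 41, 47, 0], [1, 0, 41, 49, 0], [1, 0, 41, 50, 0], [1, 0, 41, 50, 0]]])

```text
time: 15.08
ee_pos: [0.4601, -0.2402, 0.2726]
ee_rot: [3.139, 0.002, 1.618]
wrist_force: [-17.9, 11.8, 52.3]
grip_width: 0.0002
gripper_force: 26.2
```

carry_out(targets=[[[1, 0, 0, -10, 0], [1, 0, 0, -30, 0], [1, 0, 0, -60, 0], [1, 0, 0, -90, 0], [1, 0, 0, -120, 0], [1, 0, 0, -150, 0], [1, 0, 0, -150, 0], [1, 0, 0, -150, 0], [1, 0, 0, -150, 0]]])

```text
time: 15.83
ee_pos: [0.4607, -0.2409, 0.4173]
ee_rot: [-3.141, -0.0, 1.618]
wrist_force: [-0.1, 0.7, -0.2]
grip_width: -0.0005
gripper_force: 0.0
```

```bash
python3 - <<'E'
from h import *
im,d=snap('scene','s12'); P=cloud('scene',d)
c,s=np.cos(CT),np.sin(CT); X=P[...,0]-CX;Y=P[...,1]-CY
x=c*X+s*Y; y=-s*X+c*Y; z=P[...,2]
m=(abs(y)<.06)&(z>.085)&(z<.12)&(x<.07)&(x>-.078)&(d>0)
print(m.sum(),np.polyfit(x[m],z[m],1)); s=sense(); print(s['time'],s['ee_pos'],s['wrist_force'],s['dq'])
cv2.imwrite('pics/c6.png',cv2.resize(im[200:400,180:450,::-1],None,fx=2.6,fy=2.6))
E
```

```text
3108 [0.00340548 0.09880671]
15.8833 [ 0.46068468 -0.24089681  0.41671916] [-0.4444951  -0.36747876  0.08819393] [ 0.00028221  0.00859251 -0.00757422  0.00188573 -0.0006509  -0.00195804]
```

View pics/c6.png

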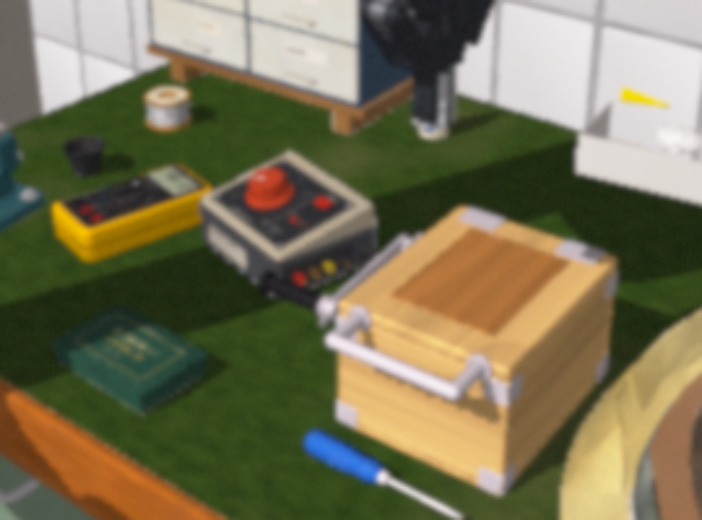

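The lid is shut flat (480,290), the stay is folded (350,290), the tin (135,360) and screwdriver (380,475) are in place, and the gripper is clear.

```bash
python3 -c "
from station import *
print(hand_in())"
```

```text
the job is handed in; nothing more can be done
None
```

The stay was unlocked, the lid lowered under grip and pressed shut (the camera shows it flat), and the job was handed in at about 16 s; the tin and screwdriver look undisturbed, but I did not check the paint pot again at the end.

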